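Open the bench socket box by its hidden release and switch it on

TASK

The long socket box on the bench is latched and faces the far side, where its release key sits out of sight in a finger notch somewhere along the far edge. Feel along that edge for the notch with a fingertip and press the key inside it so that the flap springs fully open, then press down the raised half of the rocker switch on the deck under the flap to switch the sockets on. Only touch and press: pick nothing up, force nothing, and leave the things lying around the box where they are.

Things in the scene. Friction and masses are not known exactly. Their poses are not given: they have to be found in the camera images.
- socket_box: Long box screwed to the bench: aluminium body, black end caps, 118 (x) x 360 (y) x 62 (z) mm. Origin at the centre of its underside; +x to its far edge, away from the robot, +y along it. The far edge is a black latch strip: upright face at x = 56, z 8 to 60 mm, exposed for y within 92 mm of the middle; beyond, covers stand 4 mm proud. Behind the edge the bench is clear for 70 mm.
- edge_middle (a point): Fixed point at the middle of the far edge: box x = 56, y = 0, z = 60 mm, axes as the box. Not the notch: that is cut into the strip's face, 44 mm wide along y, 8 mm deep (to x = 48), z 11 to 60 mm, open at the top; its bottom is the release key. The strip is clamped elsewhere at each start, so the notch's middle lies anywhere within 42 mm either side of this point and is not reported: feel for it.
- release_key (a joint): Travel (m) of the release key, the flat plate 43 mm wide and 46 mm high at the bottom of the notch: 0 out, 0.006 fully pressed, towards box -x. A spring resists with 3 N at first and 6 N at the end and brings it back. From about 0.004 on it lets go of the flap.
- flap (a joint): Angle (rad) of the flap, an aluminium plate 74 x 294 mm, top at 60 mm. It hinges on the robot's side of the box (along y at x = -51, z = 58 mm); its free edge (x = 28 mm) lies beside the latch strip. 0 shut and latched. Once released, a damped spring swings it up and over towards the robot in 2 to 3 s to its stop at 2.0 rad, where it stays, unless something is in its way.
- flap_edge (a point): Middle of the free edge of the flap, on its upper face; moves with the flap.
- rocker (a joint): Angle (rad) of the black rocker switch, 26 (x) x 39 (y) mm, on the deck under the flap: 0 off, with the half towards box -y raised; 0.34 on, with that half pressed down by about 4 mm. It pivots about an axis along box x at x = -4, y = -105, z = 40 mm, takes about 4 N at the middle of the raised half, and stays where it is left.
- rocker_raised (a point): Middle of the top face of the rocker's raised half, about 50 mm above the bench when off; moves with the rocker. Press straight down here. The deck round the switch is at 40 mm, its bezel at 43 mm.
- battery_pack: Bystander, loose: black battery pack 44 x 87 x 22 mm lying on the robot's side of the box. Origin at the centre of its underside.
- scanner: Bystander, loose: black hand scanner 60 x 181 x 34 mm lying past the box's +y end. Origin at the centre of its underside.
- screwdriver: Bystander, loose: red-handled screwdriver 27 x 195 x 27 mm lying past the box's -y end. Origin at the centre of its underside.
- marker: Bystander, loose: white and blue marker pen 16 x 138 x 18 mm lying beyond the far edge. Origin at the centre of its underside.

How it is judged (in metres and radians):
On the way, in this order (a step that is already met when the one before it is completed fails the run):
1. the release key in the notch is pressed in (value of joint release_key above 0.0025 m), for 0.05 s.
2. the flap has swung fully open (value of joint flap above 1.7 rad), for 0.2 s.
3. the rocker switch is pressed on (value of joint rocker above 0.25 rad), for 0.2 s.
At the end, for the whole second after the job is handed in: The flap stands open (over 1.7 rad), the rocker switch is on (over 0.25 rad), the release key has come back out (under 1.5 mm), and no bystander has been moved by over 15 mm (value of joint flap above 1.7 rad and value of joint rocker above 0.25 rad and value of joint release_key below 0.0015 m); the robot touches nothing.
It fails at once if the battery pack is picked up, or moved more than 15 mm (distance of battery_pack from where it was at the start of the episode above 0.015 m).
It fails at once if the scanner is picked up, or moved more than 15 mm (distance of scanner from where it was at the start of the episode above 0.015 m).
It fails at once if the screwdriver is picked up, or moved more than 15 mm (distance of screwdriver from where it was at the start of the episode above 0.015 m).
It fails at once if the marker is picked up, or moved more than 15 mm (distance of marker from where it was at the start of the episode above 0.015 m).
It fails at once if the fingers force anything with more than 60 N (contact force between the fingers and anything else above 60 N).
It also fails if it takes over 72 s, if anything falls off the work surface, if the arm or the gripper's body presses on something with over 40 N, if the wrist force passes 120 N, or if a joint passes its speed limit or range.

ROBOT

A 6-joint arm with a two-finger parallel gripper is mounted at the origin on the work surface; the furniture and walls round the work are solid. World frame = base frame: x ahead of the robot, y to its left, z up, the work surface at z = 0. Lengths are in mm, angles in rad, forces in N, time in s.
With the tool pointing down it reaches from about 375 to 975 mm from the base axis. Payload 3.8 kg.
Tool frame: the origin (TCP) lies midway between the tips of the shut fingers; the grasp point (between the pads) lies 19 mm behind it (manip.grasp_offset is the distance from the TCP to the grasp point, in mm); z points along the fingers, y is the line along which they close (so a half turn about z gives the same grasp; the last joint's range is limited). The gripper opens to 85 mm and grips with 20 to 120 N. Pads are 22 mm wide; open, the fingers measure 114 mm over their backs; the gripper's body (76 mm by 85 mm) begins 54 mm behind the grasp point. The pads swing forward as they close: fully open they stand 13 mm farther back than shut.
Start: joints at [-1.194, 0.264, 1.604, -0, 1.274, -0.037], TCP at [271.406, -618.027, 231.28] pointing down, gripper open.
Joint ranges: [-2.63, 2.63], [-0.94, 2.18], [0.31, 2.57], [-1.31, 4.45], [0, 2.66], [-2.55, 2.55]. Speed limits (rad/s): [2.57, 2.57, 3.14, 3.14, 3.14, 3.14].

INTERFACE

Orientations are given as a unit quaternion [x, y, z, w].
In Python, from station import status, vision, manip gives the robot as it stands.
- The arm moves only by the shell command python3 -m inch 'ROWS' [OPENING]. ROWS is JSON, a list that holds one entry, the list of rows, each a list of 4 numbers: the shift along the tool's x, y, z in mm, then the turn about the tool's z in degrees. In form: [[[x, y, z, roll], ...]]. A call has 1 to 12 rows; each row shifts and turns the commanded pose from where the row before left it, along the tool's axes as they then stand; what a row does not reach is not made up. A row lasts 1/8 s, in which the tool goes at most 62.5 mm and 10.7 degrees, less where a joint would pass 70% of its speed; a pose out of reach is approached as far as the arm can. A call is refused whole if a number of a shift passes 62.5 or a number of a turn 10.7, either way. A call with a gripper value outside its range is refused whole. OPENING is the opening, from 0 (shut) to 1 (fully open), set as the call begins (- or left out, the last holds). The fingers move at their own pace and stop on an object; the grip force is fixed at half the most. Time passes only in rows, so rows that do not move let the fingers close. It gives the time, the measured TCP pose, the force, the opening and the grip force at its end, in the units of the state.
- status.sense(): the state, without advancing time (a new reading comes with each control period).
- vision.grab_frame(name): name is "scene" or "top"; returns (picture, depth): 384x512x3 uint8, red, green, blue; 384x512 float32, mm along the optical axis (not along the pixel's ray), 0 where there is no reading.
- vision.calibration(name): a dict with "camera_matrix" (3x3 intrinsics, pixels), "world_from_camera" (4x4, takes a point from camera to world coordinates). Camera axes: x right, y down, z forward; pixel columns grow to the right and rows downward; lengths in mm; the calibration is good to about 2 mm. A picture is of the moment at which its call begins. calibration takes no time and is no camera call.
- manip.close_job(): hands the job in; it is judged then, once.
The state is a dict: "time_s": time; "joint_pos": joint angles; "dq": joint speeds; "tau": joint torques, N m; "tcp_pos": TCP position; "ee_rot": TCP orientation; "force": force on the tool from outside, world axes, zero at the start; "ft_torque": the same for the moment, N m; "gripper_width": finger opening in mm; "grasp_force": force on a finger pad.
Only numpy, scipy, OpenCV 4.12 (cv2) and the standard library are available. Lean on these libraries where they do the work, as an engineer would, in place of code of your own. Each camera call takes 0.05 s, during which the arm holds its last target. There are 200 camera calls.

## Working session

There is one attempt and no reset: what is moved stays moved. The work goes in short steps, Python scripts to look and compute and a shell command to move; the robot and the scene stay as the last step left them, time stands still between calls to the robot, and variables do not carry over. Pictures are saved under pics/ and viewed, at most 10 in all, crops included, and the job is handed in when it is done.

```bash
ls; mkdir -p pics; python3 - <<'E'
from station import status, vision, manip
import cv2,numpy as np
s=status.sense();print({k:np.round(v,3) for k,v in s.items()})
for n in("top","scene"):
    p,d=vision.grab_frame(n);cv2.imwrite(f"pics/{n}0.png",p[:,:,::-1]);np.savez(f"{n}0.npz",p=p,d=d)
    c=vision.calibration(n);print(n,np.round(c["camera_matrix"],1).tolist(),np.round(c["world_from_camera"],3).tolist())
E
```

```text
pics
{'time_s': np.float64(0.0), 'joint_pos': array([-1.194,  0.265,  1.605,  0.   ,  1.274, -0.037]), 'dq': array([-0.002, -0.   , -0.001,  0.002, -0.001, -0.001]), 'tau': array([-4.0000e-03, -5.1512e+01, -3.6731e+01, -0.0000e+00,  1.3000e-02,
        0.0000e+00]), 'tcp_pos': array([ 271.151, -617.34 ,  229.921]), 'ee_rot': array([ 0.979,  0.205, -0.   , -0.001]), 'force': array([ 0.036,  0.434, -0.773]), 'ft_torque': array([ 0.02 , -0.015, -0.026]), 'grasp_force': np.float64(0.0), 'gripper_width': np.float64(85.717)}
top [[423.5, 0.0, 260.5], [0.0, 423.5, 201.0], [0.0, 0.0, 1.0]] [[0.009, -0.987, 0.158, 321.444], [-1.0, -0.009, 0.003, -46.312], [-0.002, -0.158, -0.987, 1228.44], [0.0, 0.0, 0.0, 1.0]]
scene [[484.3, 0.0, 251.1], [0.0, 484.3, 192.7], [0.0, 0.0, 1.0]] [[0.519, -0.401, 0.755, -423.921], [-0.855, -0.239, 0.461, -630.86], [-0.005, -0.884, -0.467, 645.366], [0.0, 0.0, 0.0, 1.0]]
```

View pics/top0.png

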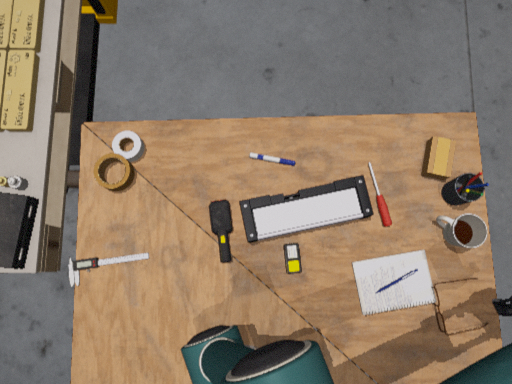

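View pics/scene0.png

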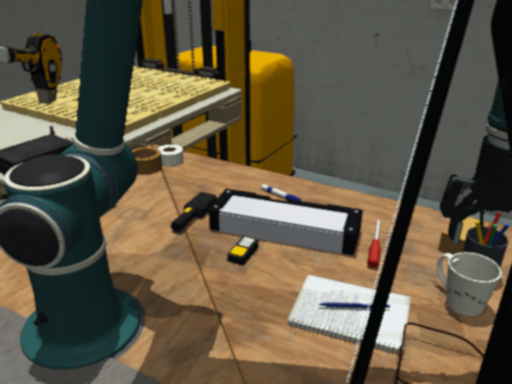

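The top view shows the box spanning about (242,200)–(372,213), tilted. The marker is at (272,159), the screwdriver at (380,195), the scanner at (221,230) and the battery at (292,258). The scene view agrees.

```bash
cat > h.py <<'E'
import numpy as np,cv2
from station import status,vision
def world(n,d):
    c=vision.calibration(n);K=c["camera_matrix"];T=c["world_from_camera"]
    v,u=np.mgrid[:d.shape[0],:d.shape[1]]
    P=np.stack([(u-K[0][2])/K[0][0]*d,(v-K[1][2])/K[1][1]*d,d,np.ones_like(d)],-1)@np.array(T).T
    return P[...,:3]
E
python3 - <<'E'
from h import *
z=np.load("top0.npz");p,d=z["p"],z["d"];W=world("top",d)
roi=np.zeros(d.shape,bool);roi[165:250,232:380]=1
m=roi&(W[...,2]>40)&(W[...,2]<80)
n,l,st,_=cv2.connectedComponentsWithStats(m.astype(np.uint8));i=1+st[1:,4].argmax();m=l==i
print("z",np.percentile(W[m][:,2],[5,50,95]))
print("box",cv2.minAreaRect(W[m][:,:2].astype(np.float32)))
f=m&(p.min(-1)>150);rf=cv2.minAreaRect(W[f][:,:2].astype(np.float32));print("flap",rf, W[f][:,2].mean())
# table & others
print("table z",np.median(W[290:300,150:200,2]))
for nm,(a,b,c,e) in dict(marker=(148,170,245,300),screw=(158,230,366,395),scan=(195,265,205,235),bat=(240,276,280,305)).items():
    q=W[a:b,c:e].reshape(-1,3);q=q[(q[:,2]>6+np.median(W[290:300,150:200,2]))]
    if nm=="screw": q=q[q[:,2]<35]
    print(nm,cv2.minAreaRect(q[:,:2].astype(np.float32)),q[:,2].max())
cv2.imwrite("pics/crop.png",cv2.resize(p[140:260,200:400,::-1],None,fx=4,fy=4,interpolation=cv2.INTER_CUBIC))
E
```

```text
z [55.35974016 60.2282805  64.32062376]
box ((490.4032897949219, -168.97320556640625), (118.73104095458984, 359.6037292480469), 12.617460250854492)
flap ((485.2685852050781, -171.18011474609375), (100.89077758789062, 337.552490234375), 12.977775573730469) 59.89937898422475
table z 0.11159473933275876
marker ((498.60858154296875, -92.35528564453125), (340.86322021484375, 133.57142639160156), 6.8301591873168945) 1228.4400586133052
screw ((538.1226196289062, -388.46075439453125), (70.16197967529297, 182.36170959472656), 85.82393646240234) 33.03899818431091
scan ((404.03363037109375, 52.721092224121094), (237.47132873535156, 100.60894775390625), 27.2125186920166) 1228.4400586133052
bat ((355.671142578125, -105.74322509765625), (111.89793395996094, 91.90361785888672), 84.60429382324219) 1228.4400586133052
```

View pics/crop.png

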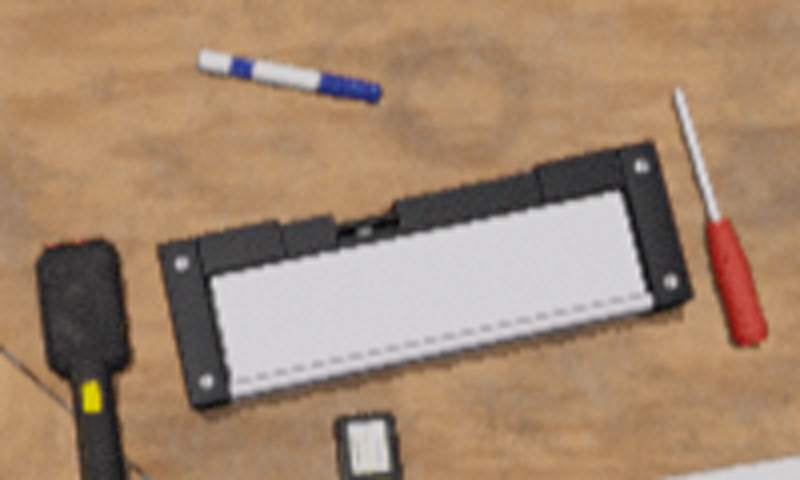

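The crop shows the notch as a dark gap in the far strip at crop (335–397, ~215), which is about (284–299, 193) in the full picture. I'll use that as a prior and confirm it by touch.

```bash
cat >> h.py <<'E'
th=np.radians(12.7);C=np.array([490.4,-169.0]);ex=np.array([np.cos(th),np.sin(th)]);ey=np.array([-ex[1],ex[0]])
def tobox(w): w=np.asarray(w);return np.array([(w[:2]-C)@ex,(w[:2]-C)@ey,w[2]])
def ray(n,u,v,h):
    c=vision.calibration(n);K=c["camera_matrix"];T=np.array(c["world_from_camera"])
    r=T[:3,:3]@np.array([(u-K[0][2])/K[0][0],(v-K[1][2])/K[1][1],1]);o=T[:3,3];return o+r*(h-o[2])/r[2]
def show():
    from scipy.spatial.transform import Rotation as R
    s=status.sense();M=R.from_quat(s["ee_rot"]).as_matrix()
    f=s["force"];print("t %.2f"%s["time_s"],"box",np.round(tobox(s["tcp_pos"]),1),"tool x ang",round(np.degrees(np.arctan2(M[1,0],M[0,0])),2),"F box",np.round([f[:2]@ex,f[:2]@ey,f[2]],1),"tz",np.round(M[:,2],3))
E
python3 - <<'E'
from h import *
for cx,cy in((335,220),(397,203)):print(tobox(ray("top",199.6+cx/4,139.6+cy/4,60)))
z=np.load("top0.npz");W=world("top",z["d"])
for n,h,pts in(("marker",9,((198,60),(382,95))),("screw",13,((678,90),(752,345))),("rocker?",60,((212,275),))):
  for cx,cy in pts: print(n,tobox(ray("top",199.6+cx/4,139.6+cy/4,h)).round(0))
show()
E
```

```text
[50.02324331 52.86318975 60.        ]
[52.66027677  7.70956111 60.        ]
marker [197. 121.   9.]
marker [142.  -6.   9.]
screw [  99. -220.   13.]
screw [ -95. -225.   13.]
rocker? [ 30. 145.  60.]
t 0.10 box [-312.5 -389.2  230.1] tool x ang 23.71 F box [-0.2  0.   0.3] tz [-0.001  0.002 -1.   ]
```

```bash
python3 -m inch '[[[0,0,0,5.5],[0,0,0,5.5],[45,-41.5,0,0],[45,-41.5,0,0],[45,-41.5,0,0],[45,-41.5,0,0],[45,-41.5,0,0],[45,-41.5,0,0],[45,-41.5,0,0],[45,-41.5,0,0],[45,-41.5,0,0],[0,0,0,0]]]' 0; python3 -c "from h import *;show()"
```

```text
time_s: 1.6
tcp_pos: [585.9, -160.7, 230.6]
ee_rot: [0.994, 0.114, -0.0, -0.001]
force: [-0.2, -0.1, -0.4]
gripper_width: -0.1
grasp_force: 0.0
t 1.60 box [ 95.  -12.9 230.6] tool x ang 13.03 F box [-0.2 -0.1 -0.4] tz [-0.     0.001 -1.   ]
```

```bash
python3 -m inch '[[[0,0,60,0],[0,0,60,0],[0,0,50,0],[0,0,22,0],[0,0,0,0],[-10,0,0,0],[-10,0,0,0],[0,0,0,0]]]' 0; python3 -c "from h import *;show()"
```

```text
time_s: 2.6
tcp_pos: [564.5, -169.5, 40.6]
ee_rot: [0.994, 0.11, 0.001, 0.0]
force: [1.3, 0.3, 0.5]
gripper_width: -0.1
grasp_force: 0.0
t 2.60 box [ 72.1 -16.8  40.6] tool x ang 12.67 F box [1.3 0.  0.5] tz [ 0.001 -0.001 -1.   ]
```

```bash
python3 -m inch '[[[0,0,0,0],[-2,0,0,0],[0,0,0,0]]]'; python3 -c "from h import *;show()"; python3 -m inch '[[[-1.5,0,0,0],[0,0,0,0],[0,0,0,0]]]'; python3 -c "from h import *;show()"; python3 -m inch '[[[-1.5,0,0,0],[0,0,0,0],[0,0,0,0]]]'; python3 -c "from h import *;show()"
```

```text
time_s: 2.98
tcp_pos: [562.9, -169.3, 39.3]
ee_rot: [0.994, 0.111, 0.0, 0.0]
force: [1.2, 0.2, 0.4]
gripper_width: 0.5
grasp_force: 0.0
t 2.98 box [ 70.6 -16.3  39.3] tool x ang 12.72 F box [ 1.2 -0.   0.4] tz [ 0. -0. -1.]
time_s: 3.35
tcp_pos: [562.4, -169.5, 39.4]
ee_rot: [0.994, 0.111, 0.001, 0.0]
force: [5.0, 2.0, -4.0]
gripper_width: -0.3
grasp_force: 2.7
t 3.35 box [ 70.1 -16.3  39.4] tool x ang 12.7 F box [ 5.3  0.8 -4. ] tz [ 0.002  0.    -1.   ]
time_s: 3.72
tcp_pos: [562.4, -169.6, 39.4]
ee_rot: [0.994, 0.11, 0.002, 0.0]
force: [9.2, 2.6, -7.8]
gripper_width: 0.2
grasp_force: 4.9
t 3.73 box [ 70.1 -16.4  39.4] tool x ang 12.68 F box [ 9.5  0.5 -7.8] tz [ 0.005  0.    -1.   ]
```

Face contact is at TCP x = 70.1. Next I slide along it lightly towards +y and watch for the drop.

```bash
python3 -m inch '[[[-0.5,-6,0,0],[0,-6,0,0],[0,0,0,0]]]'|sed -n 2p; python3 -c "from h import *;show()"; python3 -m inch '[[[0,-7,0,0],[0,-7,0,0],[0,0,0,0]]]' |sed -n 2p; python3 -c "from h import *;show()"; python3 -m inch '[[[0,-5,0,0],[0,-5,0,0],[0,0,0,0]]]' |sed -n 2p; python3 -c "from h import *;show()"; python3 -m inch '[[[0,-5,0,0],[0,-4,0,0],[0,0,0,0]]]' |sed -n 2p; python3 -c "from h import *;show()"
```

```text
tcp_pos: [560.1, -159.5, 40.9]
t 4.10 box [70.1 -6.1 40.9] tool x ang 12.74 F box [ 8.  -1.6 -1. ] tz [ 0.007 -0.003 -1.   ]
tcp_pos: [557.0, -145.7, 41.2]
t 4.47 box [70.1  8.1 41.2] tool x ang 12.74 F box [ 7.2 -1.9  0.9] tz [ 0.007 -0.002 -1.   ]
tcp_pos: [550.4, -134.8, 39.1]
t 4.85 box [66.1 20.2 39.1] tool x ang 12.74 F box [ 1.1 -0.1  1.2] tz [-0.002  0.    -1.   ]
tcp_pos: [548.9, -125.9, 38.9]
t 5.22 box [66.6 29.2 38.9] tool x ang 12.74 F box [ 0.6 -0.6  0.4] tz [-0.001  0.    -1.   ]
```

The finger dropped into the notch by y = 20, and 29 is about its centre. Pressing the key now.

```bash
python3 -m inch '[[[-3,0,0,0],[-3,0,0,0],[-2,0,0,0],[0,0,0,0]]]'|sed -n 2p; python3 -c "from h import *;show()"; python3 -m inch '[[[-2,0,0,0],[-2,0,0,0],[0,0,0,0]]]'|sed -n 2p; python3 -c "from h import *;show()"
```

```text
tcp_pos: [542.6, -128.0, 39.4]
t 5.72 box [59.9 28.6 39.4] tool x ang 12.68 F box [ 4.9  0.8 -3.2] tz [ 0.002  0.    -1.   ]
tcp_pos: [538.9, -128.8, 39.5]
t 6.10 box [56.2 28.5 39.5] tool x ang 12.68 F box [ 5.1  0.5 -4.1] tz [ 0.003  0.    -1.   ]
```

```bash
python3 -m inch '[[[-1.5,0,0,0],[0,0,0,0],[0,0,0,0]]]'|sed -n 2p; python3 -c "from h import *;show()"; python3 -m inch '[[[10,0,0,0],[15,0,0,0],[10,0,0,0],[0,0,-50,0],[0,0,-60,0],[0,0,-60,0],[0,0,0,0],[0,0,0,0],[0,0,0,0],[0,0,0,0]]]'|sed -n 2p; python3 - <<'E'
from h import *
show();p,d=vision.grab_frame("scene");cv2.imwrite("pics/s1.png",p[:,:,::-1])
E
```

```text
tcp_pos: [538.6, -128.9, 39.5]
t 6.47 box [55.8 28.5 39.5] tool x ang 12.67 F box [ 8.5  2.1 -6.7] tz [ 0.005  0.    -1.   ]
tcp_pos: [569.3, -121.3, 207.1]
t 7.72 box [ 87.5  29.2 207.1] tool x ang 12.71 F box [-0.3 -1.  -0.6] tz [-0.004  0.001 -1.   ]
```

View pics/s1.png

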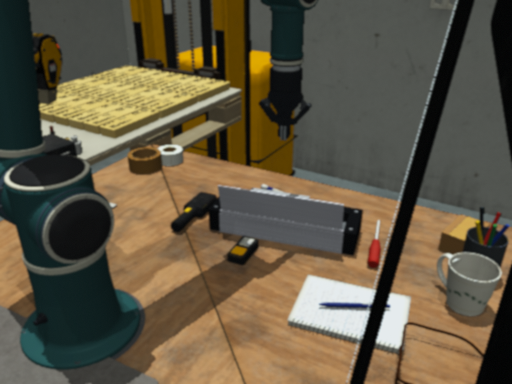

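The flap is swinging up. I'll wait, then look from the top for the rocker.

```bash
python3 -m inch '[[[0,0,0,0],[0,0,0,0],[0,0,0,0],[0,0,0,0],[0,0,0,0],[0,0,0,0],[0,0,0,0],[0,0,0,0],[0,0,0,0],[0,0,0,0],[0,0,0,0],[0,0,0,0]]]'|sed -n 1,2p; python3 - <<'E'
from h import *
show();p,d=vision.grab_frame("top");W=world("top",d);np.savez("top1.npz",p=p,d=d)
cv2.imwrite("pics/t1.png",cv2.resize(p[140:260,200:400,::-1],None,fx=4,fy=4,interpolation=cv2.INTER_CUBIC))
B=np.stack([(W[...,:2]-C)@ex,(W[...,:2]-C)@ey,W[...,2]],-1)
m=(abs(B[...,0]+4)<9)&(abs(B[...,1]+105)<30)&(B[...,2]<80)&(B[...,2]>30)
q=B[m];
for y in range(-135,-75,5):
    k=q[abs(q[:,1]-y)<2.5];print(y,len(k),k[:,2].mean().round(1) if len(k) else "")
m=(abs(B[...,1])<140)&(B[...,0]<-20)&(B[...,0]>-130)&(B[...,2]>110)&(B[...,2]<150);print("flap top",m.sum(),B[m].mean(0) if m.any() else "")
E
```

```text
time_s: 9.28
tcp_pos: [570.5, -121.6, 209.3]
t 9.28 box [ 88.6  28.7 209.3] tool x ang 12.71 F box [-0.3  0.3  0.4] tz [-0. -0. -1.]
-135 6 41.0
-130 12 41.5
-125 7 40.3
-120 11 50.7
-115 10 49.6
-110 12 49.5
-105 13 47.2
-100 11 45.2
-95 13 44.7
-90 10 46.0
-85 14 41.4
-80 12 43.0
flap top 260 [-78.07316173 -71.32503539 126.19391254]
```

View pics/t1.png

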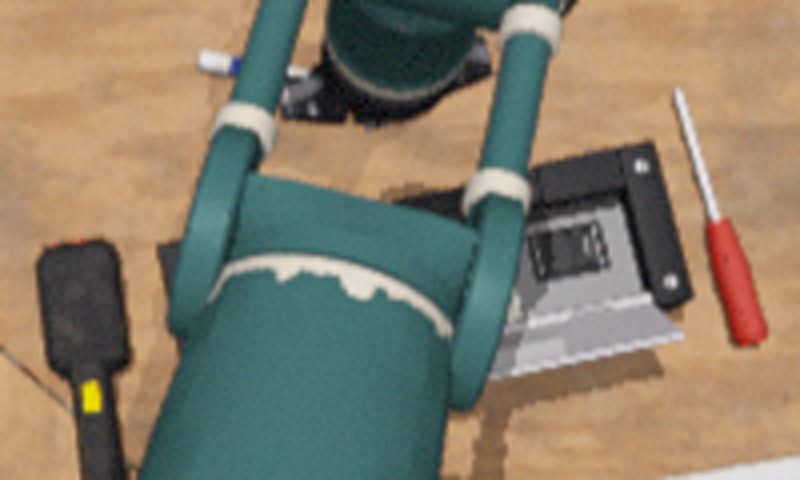

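The flap stands open and the rocker is visible at crop (568,250). Its height profile (50 mm on the −y half, 45 mm on the +y half) matches the description. Moving above it.

```bash
python3 -m inch '[[[-31,51,0,0],[-31,51,0,0],[-31,51,0,0],[0,0,0,0],[0,0,50,0],[0,0,50,0],[0,0,40,0],[0,0,5,0],[0,0,0,0],[0,0,0,0]]]'|sed -n 2p; python3 -c "from h import *;show()"
```

```text
tcp_pos: [515.4, -292.1, 66.9]
t 10.57 box [  -2.7 -125.6   66.9] tool x ang 12.73 F box [-0.4  0.3 -0. ] tz [ 0.004 -0.002 -1.   ]
```

```bash
python3 -m inch '[[[0,-2,5,0],[0,0,5,0],[0,0,3,0],[0,0,0,0]]]'|sed -n 2p; python3 -c "from h import *;show()"; python3 -m inch '[[[0,0,2,0],[0,0,2,0],[0,0,0,0]]]'|sed -n 2p; python3 -c "from h import *;show()"; python3 -m inch '[[[0,0,2,0],[0,0,0,0],[0,0,0,0]]]'|sed -n 2p; python3 -c "from h import *;show()"
```

```text
tcp_pos: [512.9, -289.4, 51.2]
t 11.07 box [  -4.5 -122.4   51.2] tool x ang 12.7 F box [-0.1  0.2 -0.7] tz [-0.  0. -1.]
tcp_pos: [513.6, -290.1, 47.8]
t 11.45 box [  -4.  -123.3   47.8] tool x ang 12.7 F box [-0.5 -2.3  3.7] tz [ 0.001 -0.001 -1.   ]
tcp_pos: [513.9, -290.5, 46.1]
t 11.82 box [  -3.8 -123.7   46.1] tool x ang 12.72 F box [-2.  -4.7  5.3] tz [ 0.002 -0.002 -1.   ]
```

```bash
python3 -m inch '[[[0,0,1.5,0],[0,0,0,0],[0,0,0,0]]]'|sed -n 2p; python3 -c "from h import *;show()"; python3 -m inch '[[[0,0,1.5,0],[0,0,0,0],[0,0,0,0]]]'|sed -n 2p; python3 -c "from h import *;show()"
```

```text
tcp_pos: [514.0, -290.7, 45.7]
t 12.20 box [  -3.7 -123.9   45.7] tool x ang 12.72 F box [-3.8 -3.1 11.3] tz [ 0.002 -0.002 -1.   ]
tcp_pos: [514.0, -290.7, 45.5]
t 12.57 box [  -3.7 -123.9   45.5] tool x ang 12.73 F box [-6.5 -2.5 19.3] tz [ 0.002 -0.002 -1.   ]
```

The force climbs with no more travel, so this is the end stop. Retreating and checking.

```bash
python3 -m inch '[[[0,0,-10,0],[0,0,-50,0],[0,0,-60,0],[0,0,-50,0],[31,-51,0,0],[31,-51,0,0],[31,-51,0,0],[0,0,0,0],[0,0,0,0],[0,0,0,0]]]'|sed -n 2p; python3 - <<'E'
from h import *
show();p,d=vision.grab_frame("top");W=world("top",d)
cv2.imwrite("pics/t2.png",cv2.resize(p[140:260,200:400,::-1],None,fx=4,fy=4,interpolation=cv2.INTER_CUBIC))
B=np.stack([(W[...,:2]-C)@ex,(W[...,:2]-C)@ey,W[...,2]],-1)
m=(abs(B[...,0]+4)<9)&(abs(B[...,1]+105)<30)&(B[...,2]<80)&(B[...,2]>30);q=B[m]
for y in range(-130,-75,5):
    k=q[abs(q[:,1]-y)<2.5];print(y,len(k),k[:,2].mean().round(1) if len(k) else "")
m=(abs(B[...,1])<140)&(B[...,0]<-20)&(B[...,0]>-130)&(B[...,2]>110)&(B[...,2]<150);print("flap top",m.sum(),B[m].mean(0))
E
```

```text
tcp_pos: [569.4, -120.5, 211.7]
t 13.82 box [ 87.7  30.  211.7] tool x ang 12.63 F box [-0.4 -0.3 -0.1] tz [-0.001  0.    -1.   ]
-130 13 41.3
-125 6 42.7
-120 13 45.1
-115 11 45.9
-110 11 45.8
-105 11 47.4
-100 11 49.1
-95 8 49.1
-90 12 50.1
-85 14 42.4
-80 13 42.6
flap top 268 [-77.93420726 -71.18732661 126.10893093]
```

View pics/t2.png

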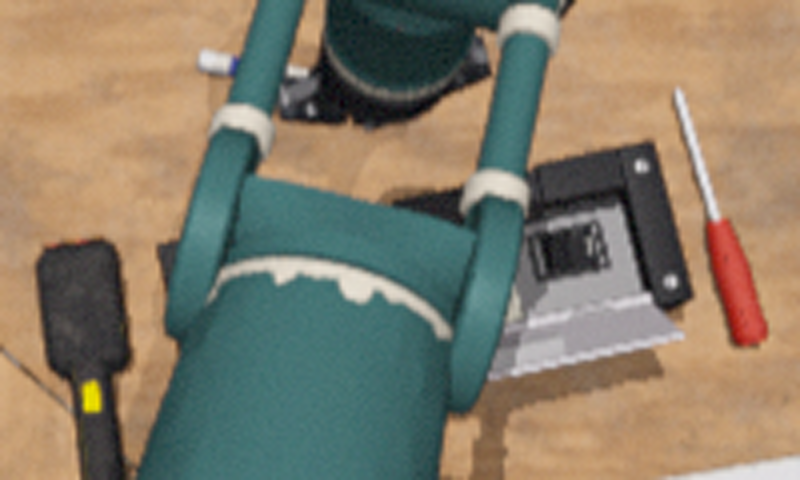

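The rocker profile has flipped (−y half 45–46 mm, +y half 49–50 mm), so it is fully on. The flap is open, the marker and screwdriver have not moved, and the arm is clear at z = 212.

```bash
python3 -c "
from station import manip;print(manip.close_job())"
```

```text
the job is handed in; nothing more can be done
None
```

The job is handed in: I felt out the notch and pressed the key in it, and the last top view shows the flap open and the rocker on; no verdict was returned, and I did not check directly that the key came back out or that the battery pack stayed put.

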